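Weigh two look-alike vials on a pivot balance and clamp the heavier one in the shaker

TASK

Two foil-wrapped sample vials look alike, but one is fuller: set one upright in each cup of the pivot balance, let go and let the beam settle. Then take the vial on the side that drops and press it straight down into the spring clamp of the vial shaker until its foot snaps fully home under the four hooks and stays there, and leave the lighter vial standing in its cup. Be gentle with the balance, press no harder on the rubber-mounted shaker than the snap needs (25 N and more damages it), do not tip the vials, and leave the other things on the bench alone.

Things in the scene. Friction and masses are not known exactly. Their poses are not given: they have to be found in the camera images.
- vial_a_center (a point): foil-wrapped vial with a white label and a pale blue screw cap, looks like the other one, starts on the bench between the balance and the shaker. 79 mm tall: round foot 36 mm across and 6 mm high, body 28.4 mm across up to 64 mm, cap 32.4 mm across from 64 to 78 mm. This point lies on its upright z axis, half-way up, 39.5 mm above its underside
- vial_b_center (a point): foil-wrapped vial with a white label and a pale blue screw cap, looks like the other one, starts on the bench between the balance and the shaker. 79 mm tall: round foot 36 mm across and 6 mm high, body 28.4 mm across up to 64 mm, cap 32.4 mm across from 64 to 78 mm. This point lies on its upright z axis, half-way up, 39.5 mm above its underside
- vial_a: the vial of vial_a_center; origin: centre of its underside. The vials weigh 45 to 110 g each, and one is at least 15 g heavier
- vial_b: the vial of vial_b_center; origin: centre of its underside. The vials weigh 45 to 110 g each, and one is at least 15 g heavier
- balance: white pivot balance, fixed to the bench; 86 x 144 mm base, two steel cups 160 mm apart. Origin: centre of its underside; its y axis runs along the beam from the right cup to the left cup. The beam and cups weigh little and yield under a light touch until the beam reaches its stop; under each cup is a rubber bush. More than 25 N on it harms the pivots. A tall microscope stands close by on its left, a laptop behind it to the right
- beam (a joint): tilt of the balance beam in rad, 0 level; positive: the left cup is down and the right cup up, negative: the right cup is down; its stops are at about +0.11 and -0.11. The empty beam rests level; the cups hang on a parallel motion and always stay level. About 9 mm down or up at the stops
- left_cup (a point): left (+y end) cup of the balance, an open round steel cup, 49 mm across outside, 43 mm inside, 13 mm deep; this point is the centre of its inner floor, about 84 mm above the bench with the beam level, and moves with the cup
- right_cup (a point): right (-y end) cup of the balance, the same as the left; this point is the centre of its inner floor and moves with the cup
- shaker: grey vial shaker, fixed to the bench, 104 x 90 mm, housing 55 mm high with a clamp on top in its middle. Origin: centre of its underside. More than 25 N on it damages the mount
- clamp_seat (a point): where the middle of the underside of a fully home vial lies, 94 mm above the bench when not pressed; it moves with the clamp, which stands on a soft rubber mount and sinks several mm under the hand. A sprung rubber pad here stands 5 mm higher and pushes a vial up again that is not pushed past the snap; past it the pad comes to a solid stop
- clamp_lips (a point): on the clamp's axis, 21 mm above clamp_seat, level with the tops of its four steel spring hooks. Their lips flare out to 44 mm across here; they spread as the 36 mm foot is pushed down and snap in over the foot (undersides of the hooks 6.3 mm above clamp_seat). The snap takes some 7 to 11 N
- specimen_jar: bystander: jar with a blue lid, 53 mm across, 65 mm tall, loose; origin at its underside
- dropper_bottle: bystander: amber dropper bottle, 32 mm across, 96 mm tall, loose; origin at its underside
- petri_dish: bystander: clear dish 87 mm across, 14 mm high, loose; origin at its underside
There are look-alikes about, which are no part of the job. Leave any brown or turquoise look-alike of the vial_b alone.

How it is judged:
By the outcome, as a careful person would: the job done as asked, in the order asked, and still so for the second after the job is handed in, with the robot touching nothing.
It also fails if it takes over 67 s, if anything falls off the work surface, if the arm or the gripper's body presses on something with over 40 N, if the wrist force passes 120 N, or if a joint passes its speed limit or range.

ROBOT

A 6-joint arm with a two-finger parallel gripper is mounted at the origin on a cart in front of the work surface, level with it; the furniture and walls round the work are solid. World frame = base frame: x ahead of the robot, y to its left, z up, the work surface at z = 0. Lengths are in m, angles in rad, forces in N, time in s.
With the tool pointing down it reaches from about 0.3 to 0.775 m from the base axis. Payload 14.6 kg.
Tool frame: the origin (TCP) lies midway between the tips of the shut fingers; the grasp point (between the pads) lies 19 mm behind it (ctrl.grip_depth is the z of the grasp point in the tool frame, in m); z points along the fingers, y is the line along which they close (so a half turn about z gives the same grasp; the last joint's range is limited). The gripper opens to 94 mm and grips with 3 to 60 N. Pads are 16 mm wide; open, the fingers measure 119 mm over their backs; the gripper's body (75 mm by 177 mm) begins 78 mm behind the grasp point.
Start: joints at [-1.285, 0.3, 1.521, -0, 1.321, -0.067], TCP at [0.19, -0.516, 0.205] pointing down, gripper open.
Joint ranges: [-3.03, 3.03], [-0.79, 2.21], [0.23, 2.52], [-1.04, 4.18], [0, 3.07], [-2.55, 2.55]. Speed limits (rad/s): [2.22, 2.22, 2.57, 3.14, 3.14, 3.14].

INTERFACE

Orientations are given as [roll, pitch, yaw] about the fixed x, y, z axes, in that order (R = Rz(yaw) Ry(pitch) Rx(roll)).
In Python, from station import ctrl gives the robot as it stands. The module is installed in compiled form; this text tells all that it offers.
- The arm moves only by the tool carry_out, never from a script. Its argument "commands" is a list of rows, each a list of 3 entries, a list of its own where there are three numbers: the closure, from 0 (fully open) to 1 (shut), then the shift along the tool's x, y, z in mm, then the turn, a rotation vector about the tool's x, y, z in rad. In form: [[gripper, [tx, ty, tz], [wx, wy, wz]], ...]. A call has 1 to 10 rows; each row shifts and turns the commanded pose from where the row before left it, along the tool's axes as they then stand; what a row does not reach is not made up. A row lasts 1/8 s, in which the tool goes at most 62.5 mm and 10.7 degrees, less where a joint would pass 70% of its speed; a pose out of reach is approached as far as the arm can. A call with a gripper value outside its range is refused whole. The fingers move at their own pace and stop on an object; "squeeze" is the grip in N (left out, the last holds). Time passes only in rows, so rows that do not move let the fingers close. It gives the time, the measured TCP pose, the force, the opening and the grip force at its end, in the units of the state.
- ctrl.get_obs(): the state, without advancing time (a new reading comes with each control period).
- ctrl.camera(name): name is "scene" or "top" or "wrist"; returns a dict with "img" (384x512x3 uint8, blue, green, red), "camera_matrix" (3x3 intrinsics, pixels), "rvec" (rotation vector, rad) and "tvec" (3), from world to camera coordinates, as OpenCV has them. Camera axes: x right, y down, z forward; pixel columns grow to the right and rows downward; lengths in m; the calibration is good to about 2 mm. A picture is of the moment at which its call begins. There is no depth.
- ctrl.hand_in(): hands the job in; it is judged then, once.
Trained networks look in the newest picture that a camera, given by its name, has taken for a name from the list of things; names that differ only in an ending like _2 or _b are one class to them, and where a whole thing is asked for, a point or a joint stands for the part that bears it (a point fixed in the world has none). Each returns a list of dicts, best first, with "score" (0 to 1); they miss things now and then, are a little off and sometimes report something else, mostly with a low value. They report only what shows in the picture. A call takes as long as a camera call. They do not tell look-alikes from the thing itself.
- ctrl.outline_of(thing, camera): "region" (384x512 bool, what is visible of it).
- ctrl.place_of(thing, camera): "at" ([x, y, z] in m, in world coordinates, good to about 4 mm: a listed point, or the origin of a listed thing).
The state is a dict: "time_s": time; "qpos": joint angles; "joint_vel": joint speeds; "tau": joint torques, N m; "ee_pos": TCP position; "eef_rot": TCP orientation; "force": force on the tool from outside, world axes, zero at the start; "moment": the same for the moment, N m; "grip_width": finger opening in m; "grip_force": force on a finger pad.
Only numpy, scipy, OpenCV 4.12 (cv2) and the standard library are available. Lean on these libraries where they do the work, as an engineer would, in place of code of your own. Each camera call takes 0.05 s, during which the arm holds its last target. There are 200 camera calls.

## Working session

There is one attempt and no reset: what is moved stays moved. The work goes in short steps, Python scripts to look and compute and a tool call to move; the robot and the scene stay as the last step left them, time stands still between calls to the robot, and variables do not carry over. Pictures are saved under pics/ and viewed, at most 10 in all, crops included, and the job is handed in when it is done.

Besides the shell and the picture viewer there is one more tool, called after "Call:" as a command line: name --argument value ..., lists and objects as JSON in quotes. carry_out: Moves the arm, as the interface text tells. Its arguments: {"type":"object","properties":{"commands":{"type":"array","items":{"type":"array"}},"squeeze":{"type":"number"}},"required":["commands"]}

```bash
mkdir -p pics; cat > h.py <<'E'
import numpy as np, cv2
from station import ctrl
def snap(cam,name=None):
    c=ctrl.camera(cam)
    if name: cv2.imwrite(f'pics/{name}.png',c['img'])
    return c
def proj(c,p):
    return cv2.projectPoints(np.array(p,float).reshape(-1,3),np.array(c['rvec']),np.array(c['tvec']),np.array(c['camera_matrix']),None)[0].reshape(-1,2)
def ray(c,uv,z):
    K=np.array(c['camera_matrix']);R=cv2.Rodrigues(np.array(c['rvec']))[0];t=np.array(c['tvec']).ravel()
    d=R.T@np.linalg.inv(K)@np.array([uv[0],uv[1],1.]);o=-R.T@t
    return o+d*(z-o[2])/d[2]
E
python3 - <<'E'
from h import *
a=snap('scene');b=snap('top')
cv2.imwrite('pics/a.png',a['img']);cv2.imwrite('pics/b.png',b['img'])
o=ctrl.get_obs();print(o['ee_pos'],o['eef_rot'],o['force'],ctrl.grip_depth)
for cam,c in(('scene',a),('top',b)):
  for n in ['vial_a_center','balance','left_cup','right_cup','shaker','clamp_seat','clamp_lips','specimen_jar','dropper_bottle','petri_dish']:
    for d in ctrl.place_of(n,cam): print(cam,n,round(d['score'],2),np.round(d['at'],4),proj(c,d['at']).round().tolist())
E
```

```text
[ 0.18997963 -0.51591008  0.20495833] [-3.14060214e+00 -5.95910113e-05  3.52786556e-01] [-0.38521268 -0.48177571  0.23482858] -0.0188
scene vial_a_center 0.55 [ 0.5089 -0.4326  0.0973] [[318.0, 200.0]]
scene vial_a_center 0.44 [ 0.4512 -0.2992  0.0428] [[265.0, 214.0]]
scene balance 0.86 [ 0.4788 -0.0152  0.0033] [[193.0, 199.0]]
scene left_cup 0.65 [0.4785 0.0597 0.0847] [[173.0, 172.0]]
scene left_cup 0.28 [ 0.4285 -0.2292  0.0382] [[240.0, 213.0]]
scene right_cup 0.64 [ 0.4773 -0.0993  0.0857] [[212.0, 182.0]]
scene shaker 0.7 [ 0.5094 -0.4284  0.0012] [[315.0, 229.0]]
scene shaker 0.59 [ 0.5111 -0.4305  0.1163] [[318.0, 193.0]]
scene clamp_seat 0.6 [ 0.508  -0.4292  0.0973] [[316.0, 200.0]]
scene clamp_seat 0.29 [ 0.4782 -0.0995  0.0835] [[212.0, 183.0]]
scene clamp_lips 0.64 [ 0.5092 -0.4309  0.1194] [[317.0, 192.0]]
scene specimen_jar 0.77 [ 0.625  -0.5046  0.0026] [[355.0, 217.0]]
scene dropper_bottle 0.48 [ 0.6205  0.0628 -0.0018] [[201.0, 179.0]]
scene petri_dish 0.69 [ 0.4872 -0.6162  0.0034] [[378.0, 252.0]]
top vial_a_center 0.45 [ 0.4511 -0.2983  0.0441] [[279.0, 190.0]]
top balance 0.73 [ 0.4752 -0.0157 -0.0006] [[189.0, 183.0]]
top left_cup 0.64 [0.4803 0.0625 0.0828] [[158.0, 178.0]]
top right_cup 0.66 [ 0.4753 -0.095   0.0853] [[211.0, 180.0]]
top shaker 0.71 [ 0.5096 -0.4285 -0.0017] [[319.0, 173.0]]
top clamp_seat 0.6 [ 0.5108 -0.4243  0.0988] [[323.0, 168.0]]
top clamp_lips 0.75 [ 0.5092 -0.4287  0.1156] [[325.0, 168.0]]
top specimen_jar 0.66 [ 0.6313 -0.5045  0.0019] [[342.0, 136.0]]
top dropper_bottle 0.5 [ 4.273e-01 -2.271e-01  2.000e-04] [[256.0, 198.0]]
top dropper_bottle 0.49 [ 0.6165  0.0541 -0.0025] [[169.0, 139.0]]
top petri_dish 0.56 [ 0.4868 -0.6088  0.0035] [[375.0, 180.0]]
```

```bash
python3 - <<'E'
import cv2,numpy as np
a=cv2.imread('pics/a.png')[110:290,130:430];b=cv2.imread('pics/b.png')[90:240,110:420]
a=cv2.resize(a,(480,288),interpolation=cv2.INTER_CUBIC);b=cv2.resize(b,(620,300),interpolation=cv2.INTER_CUBIC)
m=np.zeros((588,620,3),np.uint8);m[:288,:480]=a;m[288:]=b
cv2.imwrite('pics/c.png',m)
E
```

```text
(no output)
```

View pics/a.png

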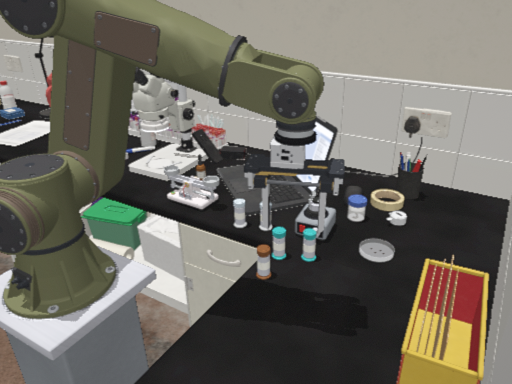

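View pics/c.png

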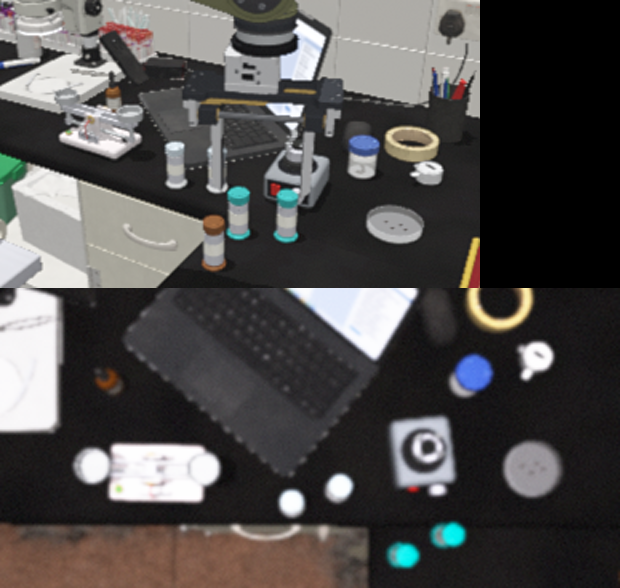

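Candidates for the vials:
- Scene (240,213) and (266,214), same as top (256,197) and (279,190): white label and pale blue cap. These match the description.
- Scene (279,243) and (309,245): turquoise decoys.
- Scene (264,262): brown decoy.

I choose the two pale ones. I'll move above them and check with the wrist camera.

Call:
carry_out --commands '[[0.3,[0,0,0],[0,0,-0.174]],[0.3,[0,0,0],[0,0,-0.174]],[0.3,[0,0,0],[0,0,-0.174]],[0.3,[0,0,0],[0,0,-0.174]],[0.3,[0,0,0],[0,0,-0.174]],[0.3,[0,0,0],[0,0,-0.174]]]' --squeeze 25

```text
time_s: 1.85
ee_pos: [0.19, -0.5161, 0.2054]
eef_rot: [-3.142, -0.0, 1.403]
force: [-1.0, -0.3, 1.0]
grip_width: 0.0657
grip_force: 0.0
```

Call:
carry_out --commands '[[0.3,[29,20,0],[0,0,0]],[0.3,[29,20,0],[0,0,0]],[0.3,[29,20,0],[0,0,0]],[0.3,[29,20,0],[0,0,0]],[0.3,[29,20,0],[0,0,0]],[0.3,[29,20,0],[0,0,0]],[0.3,[29,20,0],[0,0,0]],[0.3,[29,20,0],[0,0,0]],[0.3,[29,20,0],[0,0,0]],[0.3,[29,20,0],[0,0,0]]]'

```text
time_s: 3.1
ee_pos: [0.438, -0.2642, 0.2055]
eef_rot: [3.141, 0.0, 1.397]
force: [0.5, 0.2, -0.4]
grip_width: 0.0658
grip_force: 0.0
```

```bash
python3 - <<'E'
from h import *
o=ctrl.get_obs();print(o['ee_pos'],o['eef_rot'],o['force'],o['grip_width'],o['time_s'])
for cam in('wrist','scene','top'):
  c=snap(cam,'w1' if cam=='wrist' else None)
  for n in ['vial_a_center','left_cup','right_cup','clamp_lips','clamp_seat']:
    for d in ctrl.place_of(n,cam): print(cam,n,round(d['score'],2),np.round(d['at'],4),proj(c,d['at']).round().tolist())
E
```

```text
[ 0.43797476 -0.26421984  0.20553858] [3.14139018e+00 7.88259816e-05 1.39681441e+00] [ 0.46157749  0.19012416 -0.38796351] 0.06578764715699298 3.1
wrist vial_a_center 0.77 [ 0.4491 -0.2999  0.0388] [[271.0, 201.0]]
wrist right_cup 0.73 [ 0.4733 -0.0986  0.0856] [[264.0, 8.0]]
wrist clamp_lips 0.74 [ 0.5098 -0.4224  0.1178] [[347.0, 318.0]]
wrist clamp_seat 0.92 [ 0.5071 -0.4275  0.096 ] [[340.0, 310.0]]
wrist clamp_seat 0.66 [ 0.448  -0.2994  0.0033] [[269.0, 194.0]]
scene vial_a_center 0.87 [ 0.4533 -0.2959  0.0426] [[264.0, 214.0]]
scene left_cup 0.74 [ 0.4253 -0.2303  0.0401] [[239.0, 213.0]]
scene right_cup 0.57 [ 0.4766 -0.099   0.0821] [[212.0, 183.0]]
scene right_cup 0.54 [0.6192 0.0695 0.0029] [[199.0, 177.0]]
scene clamp_lips 0.75 [ 0.5075 -0.43    0.1178] [[317.0, 193.0]]
scene clamp_lips 0.27 [ 0.476 -0.1    0.085] [[212.0, 182.0]]
scene clamp_seat 0.64 [ 0.509  -0.4309  0.1172] [[317.0, 193.0]]
scene clamp_seat 0.6 [ 0.5104 -0.4326  0.0961] [[318.0, 200.0]]
top right_cup 0.6 [ 0.4738 -0.0955  0.0894] [[211.0, 180.0]]
top clamp_lips 0.43 [ 0.5128 -0.4275  0.1155] [[325.0, 167.0]]
top clamp_seat 0.69 [ 0.5096 -0.4261  0.0946] [[323.0, 169.0]]
```

View pics/w1.png

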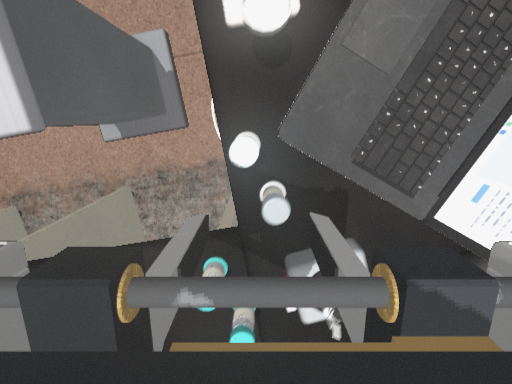

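The wrist picture shows the pale-blue cap of one vial at (276,210) and the other vial at about (244,150), seen against the right cup at (267,8). The turquoise ones are at (215,268) and (243,335). I'll check the estimates with projected cap and foot rings in a close crop.

```bash
cat >> h.py <<'E'
def ring(im,c,p,z,r,s,off,col):
    t=np.linspace(0,2*np.pi,40);P=np.c_[p[0]+r*np.cos(t),p[1]+r*np.sin(t),np.full(40,z)]
    q=((proj(c,P)-off)*s).round().astype(int)
    cv2.polylines(im,[q],True,col,1)
E
python3 - <<'E'
from h import *
c=snap('wrist');off=np.array([200,110]);s=6
im=cv2.resize(c['img'][110:210+20,200:310],None,fx=s,fy=s*0+s/1.2 if 0 else s,interpolation=cv2.INTER_CUBIC)[:600]
for p in((.450,-.2985),(.427,-.229)):
  ring(im,c,p,.078,.0162,s,off,(0,0,255));ring(im,c,p,.003,.018,s,off,(0,255,0))
im=im[:, :660]
cv2.imwrite('pics/w2.png',im[:600])
print(ray(c,(256,192),0))
E
```

```text
[ 0.42947016 -0.29540978  0.        ]
```

View pics/w2.png

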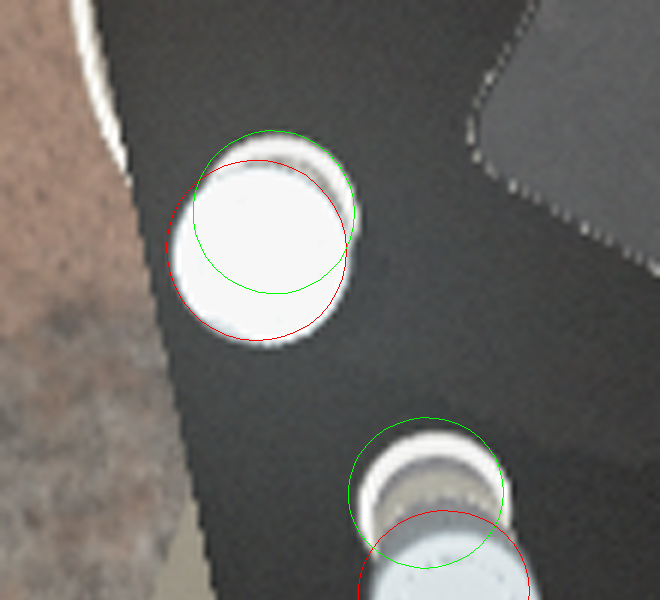

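Call:
carry_out --commands '[[0.3,[16,-8,0],[0,0,0]],[0.3,[15.7,-7.9,0],[0,0,0]],[0.3,[0,0,40],[0,0,0]],[0.3,[0,0,40],[0,0,0]],[0.3,[0,0,40],[0,0,0]],[0.3,[0,0,30],[0,0,0]],[0.3,[0,0,17],[0,0,0]],[0.3,[0,0,9.5],[0,0,0]],[0.3,[0,0,0],[0,0,0]]]'

```text
time_s: 5.18
ee_pos: [0.4269, -0.2306, 0.029]
eef_rot: [-3.141, -0.0, 1.397]
force: [-0.0, 0.1, 0.2]
grip_width: 0.0657
grip_force: 0.0
```

Call:
carry_out --commands '[[0.8,[0,0,0],[0,0,0]],[0.8,[0,0,0],[0,0,0]],[0.8,[0,0,0],[0,0,0]],[0.8,[0,0,0],[0,0,0]],[0.8,[0,0,0],[0,0,0]]]' --squeeze 20

```text
time_s: 5.8
ee_pos: [0.4272, -0.2312, 0.0291]
eef_rot: [3.141, 0.0, 1.397]
force: [0.7, 0.4, 2.6]
grip_width: 0.0321
grip_force: 20.0
```

Opening 32 mm means the pads are catching the cap's lower edge. I'll regrip squarely on the cap (grasp point 71 mm up).

Call:
carry_out --commands '[[0.5,[0,0,0],[0,0,0]],[0.4,[0,0,0],[0,0,0]],[0.4,[0,0,0],[0,0,0]],[0.4,[0,0,-11.5],[0,0,0]],[0.4,[0,0,-11.5],[0,0,0]],[0.4,[0,0,0],[0,0,0]],[0.8,[0,0,0],[0,0,0]],[0.8,[0,0,0],[0,0,0]],[0.8,[0,0,0],[0,0,0]],[0.8,[0,0,0],[0,0,0]]]'

```text
time_s: 7.05
ee_pos: [0.4269, -0.2311, 0.0517]
eef_rot: [-3.141, -0.0, 1.397]
force: [0.8, 0.3, -0.5]
grip_width: 0.0317
grip_force: 20.0
```

Call:
carry_out --commands '[[0.8,[0,0,-10],[0,0,0]],[0.8,[0,0,-30],[0,0,0]],[0.8,[0,0,-40],[0,0,0]],[0.8,[0,0,-40],[0,0,0]],[0.8,[0,0,-10],[0,0,0]],[0.8,[0,0,0],[0,0,0]]]'

```text
time_s: 7.8
ee_pos: [0.427, -0.2311, 0.1818]
eef_rot: [3.141, 0.0, 1.397]
force: [-0.4, 0.3, -1.0]
grip_width: 0.0319
grip_force: 20.0
```

```bash
python3 - <<'E'
from h import *
o=ctrl.get_obs();p=np.array(o['ee_pos']);print(p,o['force'],o['moment'],o['grip_width'])
for cam in('wrist','scene'):
  c=snap(cam,'g1'+cam)
  for n in ['vial_a_center','left_cup','right_cup','clamp_seat','balance']:
    for d in ctrl.place_of(n,cam): print(cam,n,round(d['score'],2),np.round(d['at'],4),proj(c,d['at']).round().tolist())
  if cam=='wrist':
    print(proj(c,[p,p-[0,0,.0]]))
    im=c['img'].copy()
    ring(im,c,p,p[2]-.052+.003,.018,1,np.zeros(2),(0,255,0));
    cv2.imwrite('pics/g1w.png',im)
s=cv2.imread('pics/g1scene.png')[90:240,140:340];s=cv2.resize(s,(512,384))
im=np.vstack([cv2.resize(im,(400,300)),cv2.resize(s,(400,300))]);cv2.imwrite('pics/g1.png',im)
E
```

```text
[ 0.42696514 -0.23109033  0.18177989] [-0.44955665  0.34172094 -0.98669421] [-0.03325471 -0.04007717 -0.04157932] 0.03190729313481607
wrist right_cup 0.66 [ 0.4728 -0.1     0.0826] [[283.0, 40.0]]
[[257.86787118 223.73372647]
 [257.86787118 223.73372647]]
scene vial_a_center 0.76 [ 0.4504 -0.299   0.0437] [[265.0, 214.0]]
scene left_cup 0.47 [0.4765 0.0589 0.0882] [[172.0, 171.0]]
scene right_cup 0.54 [ 0.4784 -0.099   0.0844] [[212.0, 182.0]]
scene clamp_seat 0.5 [ 0.5082 -0.4286  0.0941] [[316.0, 201.0]]
scene balance 0.74 [ 0.4784 -0.0187  0.0013] [[194.0, 200.0]]
scene balance 0.62 [ 0.4313 -0.2341  0.1305] [[241.0, 184.0]]
scene balance 0.62 [ 0.625  -0.5042  0.0031] [[354.0, 217.0]]
scene balance 0.58 [ 0.6185  0.0603 -0.0033] [[201.0, 180.0]]
```

View pics/g1.png

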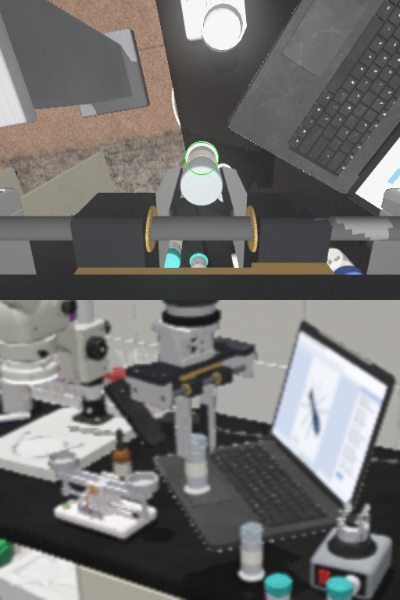

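Wrist view shows the foot ring aligned with the TCP. The scene view shows the vial hanging upright, about (195,470) in the composite. Next I'll approach the left cup and measure it from near.

Call:
carry_out --commands '[[0.8,[15,0,0],[0,0,0]],[0.8,[30,0,0],[0,0,0]],[0.8,[35,0,0],[0,0,0]],[0.8,[35,0,0],[0,0,0]],[0.8,[35,0,0],[0,0,0]],[0.8,[35,0,0],[0,0,0]],[0.8,[30,0,0],[0,0,0]],[0.8,[15,0,0],[0,0,0]],[0.8,[0,0,0],[0,0,0]]]'

```text
time_s: 9.52
ee_pos: [0.4668, -0.004, 0.1819]
eef_rot: [-3.142, 0.0, 1.398]
force: [0.5, 0.0, -0.7]
grip_width: 0.0317
grip_force: 20.0
```

```bash
python3 - <<'E'
from h import *
o=ctrl.get_obs();p=np.array(o['ee_pos']);print(p,o['force'])
c=snap('wrist')
for n in ['left_cup','right_cup']:
    for d in ctrl.place_of(n,'wrist'): print(n,round(d['score'],2),np.round(d['at'],4),proj(c,d['at']).round().tolist())
q=np.r_[.478,.060,.097];u=proj(c,q)[0].round().astype(int);print(u)
v=proj(c,p-[0,0,.052])[0];print(v)
x0=180;y0=max(0,u[1]-70);s=3.2
off=np.array([x0,y0]);cr=c['img'][y0:y0+187,x0:x0+180]
im=cv2.resize(cr,None,fx=s,fy=s,interpolation=cv2.INTER_CUBIC)
ring(im,c,q,.097,.0245,s,off,(0,0,255));ring(im,c,q,.084,.0215,s,off,(255,0,255))
ring(im,c,p,p[2]-.052+.006,.018,s,off,(0,255,0));ring(im,c,p,p[2]-.052,.018,s,off,(0,255,0))
cv2.imwrite('pics/l1.png',im[:600])
E
```

```text
[ 0.46680214 -0.0039806   0.18192964] [ 0.54509503  0.02271248 -0.72321323]
left_cup 0.69 [0.4745 0.0613 0.082 ] [[254.0, 122.0]]
left_cup 0.51 [ 0.4751 -0.0159 -0.0031] [[266.0, 181.0]]
right_cup 0.77 [ 0.4734 -0.0996  0.0846] [[279.0, 272.0]]
[258 123]
[257.80915076 201.77457989]
```

View pics/l1.png

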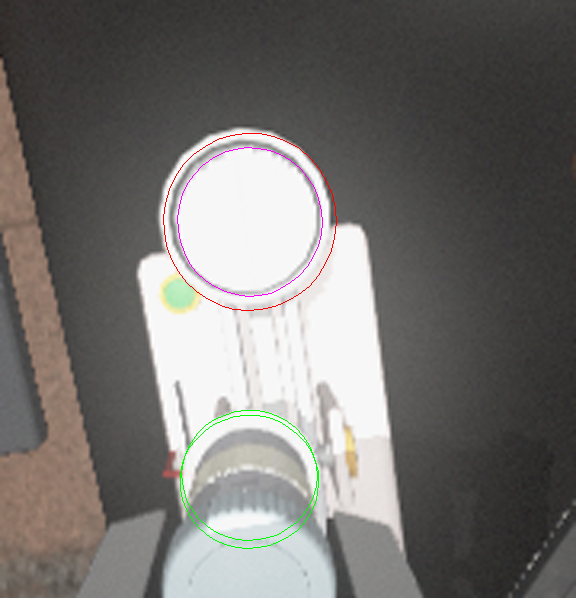

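The cup is within about 1.5 mm of its ring at (250,222), and the vial foot matches its ring at (250,478). I'll go above the cup and lower gently.

Call:
carry_out --commands '[[0.8,[18,0,0],[0,0,0]],[0.8,[28,0,0],[0,0,0]],[0.8,[15,-0.8,0],[0,0,0]],[0.8,[5,0,0],[0,0,0]],[0.8,[0,0,10],[0,0,0]],[0.8,[0,0,14],[0,0,0]],[0.8,[0,0,6],[0,0,0]],[0.8,[0,0,0],[0,0,0]]]'

```text
time_s: 10.68
ee_pos: [0.4773, 0.0603, 0.1514]
eef_rot: [-3.141, 0.0, 1.396]
force: [0.1, -0.1, -0.9]
grip_width: 0.0319
grip_force: 20.0
```

Call:
carry_out --commands '[[0.8,[0,0,5],[0,0,0]],[0.8,[0,0,5],[0,0,0]],[0.8,[0,0,4],[0,0,0]],[0.8,[0,0,2],[0,0,0]],[0.8,[0,0,2],[0,0,0]],[0.8,[0,0,2],[0,0,0]],[0.8,[0,0,2],[0,0,0]],[0.8,[0,0,0],[0,0,0]]]'

```text
time_s: 11.68
ee_pos: [0.4775, 0.0605, 0.1298]
eef_rot: [-3.141, 0.0, 1.397]
force: [-0.0, 0.3, -0.6]
grip_width: 0.0323
grip_force: 20.0
```

Call:
carry_out --commands '[[0.8,[0,0,1],[0,0,0]],[0.8,[0,0,1],[0,0,0]],[0.8,[0,0,0],[0,0,0]]]'

```text
time_s: 12.05
ee_pos: [0.4775, 0.0605, 0.1279]
eef_rot: [-3.141, -0.0, 1.397]
force: [0.7, -0.4, -0.6]
grip_width: 0.0319
grip_force: 20.0
```

```bash
python3 - <<'E'
from h import *
o=ctrl.get_obs();p=np.array(o['ee_pos']);print(p,o['force'])
c=snap('wrist');s=snap('scene')
for cam in('wrist','scene'):
  for n in ['left_cup','right_cup']:
    for d in ctrl.place_of(n,cam): print(cam,n,round(d['score'],2),np.round(d['at'],4))
a=cv2.resize(c['img'][120:270,150:350],(400,300),interpolation=cv2.INTER_CUBIC);b=cv2.resize(s['img'][130:220,140:260],(400,300),interpolation=cv2.INTER_CUBIC)
cv2.imwrite('pics/l2.png',np.vstack([a,b]))
E
```

```text
[0.47747427 0.06053525 0.12790648] [ 0.74691516 -0.42145789 -0.55377548]
wrist right_cup 0.66 [0.4798 0.0623 0.115 ]
scene left_cup 0.43 [0.4781 0.061  0.0767]
scene right_cup 0.62 [ 0.4761 -0.1017  0.0934]
```

View pics/l2.png

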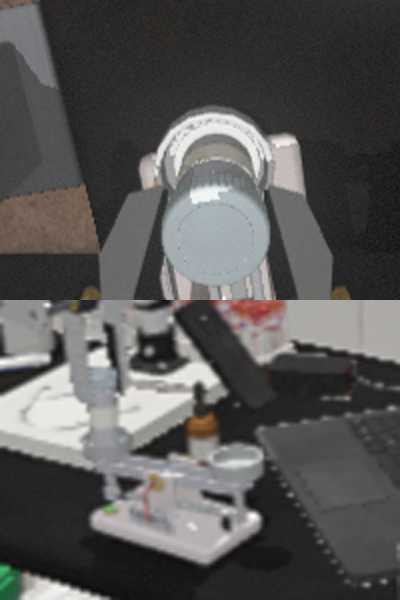

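The vial foot is inside the left cup (wrist crop (210,150)) and the beam is tilted left-down. Release.

Call:
carry_out --commands '[[0.8,[0,0,0.6],[0,0,0]],[0.62,[0,0,0],[0,0,0]],[0.55,[0,0,0],[0,0,0]],[0.5,[0,0,0],[0,0,0]],[0.5,[0,0,0],[0,0,0]],[0.4,[0,0,-10],[0,0,0]],[0.4,[0,0,-20],[0,0,0]],[0.3,[0,0,-30],[0,0,0]],[0.3,[0,0,-15],[0,0,0]],[0.3,[0,0,0],[0,0,0]]]'

```text
time_s: 13.6
ee_pos: [0.4778, 0.0605, 0.2031]
eef_rot: [3.14, -0.0, 1.397]
force: [-0.3, -0.1, -0.3]
grip_width: 0.0656
grip_force: 0.0
```

```bash
python3 - <<'E'
from h import *
o=ctrl.get_obs();p=np.array(o['ee_pos']);print(p,o['force'],o['grip_width'],o['time_s'])
for cam in('wrist','scene','top'):
  c=snap(cam,'r1'+cam)
  for n in ['vial_a_center','left_cup','right_cup']:
    for d in ctrl.place_of(n,cam): print(cam,n,round(d['score'],2),np.round(d['at'],4))
E
```

```text
[0.47782145 0.06054136 0.20307214] [-0.32533388 -0.11401349 -0.26824688] 0.06563132580784499 13.6
wrist left_cup 0.69 [0.4747 0.0608 0.0713]
wrist right_cup 0.76 [ 0.4751 -0.099   0.0928]
wrist right_cup 0.28 [ 0.4771 -0.0159 -0.0054]
scene vial_a_center 0.87 [ 0.4514 -0.299   0.0437]
scene left_cup 0.65 [0.4783 0.0617 0.0745]
scene right_cup 0.56 [ 0.6263 -0.507   0.0023]
scene right_cup 0.49 [ 0.4777 -0.1014  0.0913]
top vial_a_center 0.69 [ 0.4505 -0.3002  0.0449]
top left_cup 0.65 [0.4777 0.0624 0.0747]
top left_cup 0.22 [ 0.4759 -0.0938  0.0945]
top right_cup 0.64 [ 0.5109 -0.4269  0.1141]
top right_cup 0.58 [ 0.4749 -0.0942  0.0943]
```

Call:
carry_out --commands '[[0.3,[-20,2,0],[0,0,0]],[0.3,[-40,4,0],[0,0,0]],[0.3,[-44,4.5,0],[0,0,0]],[0.3,[-44,4.5,0],[0,0,0]],[0.3,[-44,4.5,0],[0,0,0]],[0.3,[-44,4.5,0],[0,0,0]],[0.3,[-44,4.5,0],[0,0,0]],[0.3,[-41,4,0],[0,0,0]],[0.3,[-30,3,0],[0,0,0]],[0.3,[-10,1.2,0],[0,0,0]]]'

```text
time_s: 15.45
ee_pos: [0.4508, -0.3026, 0.2021]
eef_rot: [-3.141, -0.0, 1.395]
force: [-0.2, -0.7, 0.6]
grip_width: 0.0657
grip_force: 0.0
```

Call:
carry_out --commands '[[0.3,[0,0,20],[0,0,0]],[0.3,[0,0,40],[0,0,0]],[0.3,[0,0,40],[0,0,0]],[0.3,[0,0,30],[0,0,0]],[0.3,[0,0,21],[0,0,0]],[0.3,[0,0,0],[0,0,0]],[0.8,[0,0,0],[0,0,0]],[0.8,[0,0,0],[0,0,0]],[0.8,[0,0,0],[0,0,0]],[0.8,[0,0,0],[0,0,0]]]'

```text
time_s: 16.7
ee_pos: [0.4513, -0.3015, 0.0517]
eef_rot: [3.141, 0.0, 1.397]
force: [0.8, -0.1, 2.1]
grip_width: 0.0319
grip_force: 20.0
```

Call:
carry_out --commands '[[0.8,[0,0,-10],[0,0,0]],[0.8,[0,0,-35],[0,0,0]],[0.8,[0,0,-45],[0,0,0]],[0.8,[0,0,-40],[0,0,0]],[0.8,[10,0,-18],[0,0,0]],[0.8,[35,0.4,0],[0,0,0]],[0.8,[40,0.5,0],[0,0,0]],[0.8,[35,0.5,0],[0,0,0]],[0.8,[15,0,0],[0,0,0]],[0.8,[0,0,0],[0,0,0]]]'

```text
time_s: 17.95
ee_pos: [0.4759, -0.1682, 0.1991]
eef_rot: [-3.141, -0.0, 1.398]
force: [-0.6, -0.3, -0.7]
grip_width: 0.0323
grip_force: 20.0
```

```bash
python3 - <<'E'
from h import *
o=ctrl.get_obs();p=np.array(o['ee_pos']);print(p,o['force'])
c=snap('wrist')
for n in ['left_cup','right_cup']:
    for d in ctrl.place_of(n,'wrist'): print(n,round(d['score'],2),np.round(d['at'],4),proj(c,d['at']).round().tolist())
q=np.r_[.476,-.0985,.106];u=proj(c,q)[0].round().astype(int);print(u)
x0=180;y0=max(0,u[1]-80);s=3.2
off=np.array([x0,y0]);cr=c['img'][y0:y0+187,x0:x0+180]
im=cv2.resize(cr,None,fx=s,fy=s,interpolation=cv2.INTER_CUBIC)
ring(im,c,q,.106,.0245,s,off,(0,0,255));ring(im,c,q,.093,.0215,s,off,(255,0,255))
ring(im,c,p,p[2]-.052+.006,.018,s,off,(0,255,0));ring(im,c,p,p[2]-.052,.018,s,off,(0,255,0))
cv2.imwrite('pics/rr1.png',im[:600])
E
```

```text
[ 0.47590648 -0.16815405  0.1991017 ] [-0.62213128 -0.33616154 -0.73978982]
right_cup 0.66 [ 0.4768 -0.0188 -0.0046] [[238.0, 53.0]]
right_cup 0.55 [ 0.4738 -0.0988  0.094 ] [[244.0, 119.0]]
[245 119]
```

View pics/rr1.png

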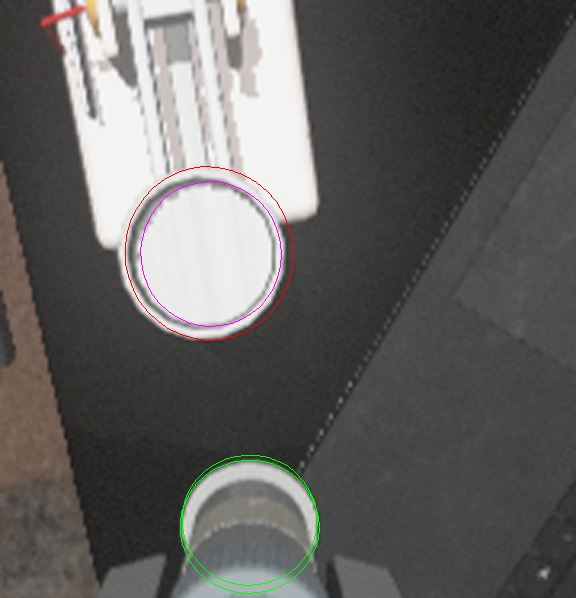

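The cup centre is about 1.7 mm left of its ring (203,253), and the foot matches its ring at (250,525). I'll move over and lower to about beam-level, then release.

Call:
carry_out --commands '[[0.8,[18,-4,0],[0,0,0]],[0.8,[28,-6,0],[0,0,0]],[0.8,[17,-3.7,0],[0,0,0]],[0.8,[5.5,0,0],[0,0,0]],[0.8,[0,0,10],[0,0,0]],[0.8,[0,0,20],[0,0,0]],[0.8,[0,0,10],[0,0,0]],[0.8,[0,0,5],[0,0,0]],[0.8,[0,0,0],[0,0,0]]]'

```text
time_s: 19.23
ee_pos: [0.4743, -0.099, 0.1543]
eef_rot: [-3.141, -0.0, 1.397]
force: [0.3, 0.4, -0.6]
grip_width: 0.0317
grip_force: 20.0
```

Call:
carry_out --commands '[[0.8,[0,0,3],[0,0,0]],[0.8,[0,0,3],[0,0,0]],[0.8,[0,0,3],[0,0,0]],[0.8,[0,0,3],[0,0,0]],[0.8,[0,0,2],[0,0,0]],[0.8,[0,0,2],[0,0,0]],[0.8,[0,0,2],[0,0,0]],[0.8,[0,0,0],[0,0,0]]]'

```text
time_s: 20.23
ee_pos: [0.4743, -0.0988, 0.1362]
eef_rot: [-3.141, 0.0, 1.397]
force: [0.6, -0.1, -0.1]
grip_width: 0.0315
grip_force: 20.0
```

```bash
python3 - <<'E'
from h import *
o=ctrl.get_obs();p=np.array(o['ee_pos']);print(p,o['force'])
c=snap('wrist','x1');s=snap('scene')
for cam in('wrist','scene'):
  for n in ['left_cup','right_cup','vial_a_center']:
    for d in ctrl.place_of(n,cam): print(cam,n,round(d['score'],2),np.round(d['at'],4))
a=cv2.resize(c['img'][120:270,150:350],(400,300),interpolation=cv2.INTER_CUBIC);b=cv2.resize(s['img'][130:220,140:260],(400,300),interpolation=cv2.INTER_CUBIC)
cv2.imwrite('pics/x2.png',np.vstack([a,b]))
E
```

```text
[ 0.47425329 -0.09883278  0.13623764] [ 0.55404432 -0.06282099 -0.06826458]
wrist vial_a_center 0.74 [ 0.4725 -0.0985  0.1242]
wrist vial_a_center 0.58 [ 0.4735 -0.0155 -0.0033]
scene left_cup 0.61 [0.4788 0.0602 0.0846]
scene right_cup 0.73 [ 0.6265 -0.5063  0.0023]
scene right_cup 0.41 [ 0.4788 -0.0991  0.0846]
scene vial_a_center 0.72 [ 0.4718 -0.0931  0.1267]
scene vial_a_center 0.2 [ 0.4732 -0.1026  0.0865]
```

View pics/x2.png

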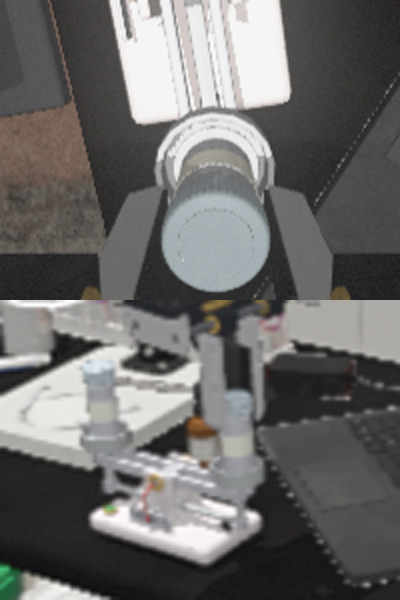

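Both vials stand in their cups with the beam level: right vial foot in its cup at (215,140), left vial upright at (100,400). I'll release, back off and let it settle.

Call:
carry_out --commands '[[0.62,[0,0,0],[0,0,0]],[0.57,[0,0,0],[0,0,0]],[0.5,[0,0,0],[0,0,0]],[0.4,[0,0,0],[0,0,0]],[0.3,[0,0,0],[0,0,0]],[0.3,[0,0,-15],[0,0,0]],[0.3,[0,0,-30],[0,0,0]],[0.3,[0,0,-30],[0,0,0]],[0.3,[0,0,0],[0,0,0]],[0.3,[0,0,0],[0,0,0]]]'

```text
time_s: 21.88
ee_pos: [0.474, -0.0988, 0.2111]
eef_rot: [-3.141, -0.0, 1.397]
force: [0.4, 1.3, -0.1]
grip_width: 0.066
grip_force: 0.0
```

Call:
carry_out --commands '[[0.3,[0,0,0],[0,0,0]],[0.3,[0,0,0],[0,0,0]],[0.3,[0,0,0],[0,0,0]],[0.3,[0,0,0],[0,0,0]],[0.3,[0,0,0],[0,0,0]],[0.3,[0,0,0],[0,0,0]],[0.3,[0,0,0],[0,0,0]],[0.3,[0,0,0],[0,0,0]]]'

```text
time_s: 22.88
ee_pos: [0.4743, -0.0988, 0.2114]
eef_rot: [3.142, -0.0, 1.397]
force: [-1.5, -0.8, -0.2]
grip_width: 0.0658
grip_force: 0.0
```

```bash
python3 - <<'E'
from h import *
o=ctrl.get_obs();p=np.array(o['ee_pos']);print(p,o['force'],o['time_s'])
for cam in('wrist','scene','top'):
  c=snap(cam,'y1'+cam)
  for n in ['left_cup','right_cup','vial_a_center']:
    for d in ctrl.place_of(n,cam): print(cam,n,round(d['score'],2),np.round(d['at'],4))
a=cv2.imread('pics/y1scene.png')[130:220,140:260];b=cv2.imread('pics/y1wrist.png')[60:330,100:420]
cv2.imwrite('pics/y2.png',np.vstack([cv2.resize(b,(400,300)),cv2.resize(a,(400,300),interpolation=cv2.INTER_CUBIC)]))
E
```

```text
[ 0.47427684 -0.09881836  0.21137652] [-1.46170996 -0.75359957 -0.19247317] 22.875
wrist right_cup 0.93 [ 0.4727 -0.0982  0.0913]
wrist vial_a_center 0.76 [ 0.4725 -0.0955  0.1317]
scene left_cup 0.5 [0.4778 0.0622 0.0759]
scene right_cup 0.41 [ 0.4756 -0.0994  0.0905]
scene vial_a_center 0.62 [ 0.4723 -0.0919  0.1357]
scene vial_a_center 0.49 [0.4832 0.062  0.0763]
top left_cup 0.67 [ 0.487  -0.6109  0.0015]
top left_cup 0.45 [0.4789 0.0626 0.0734]
top right_cup 0.35 [ 0.4749 -0.0923  0.0957]
top right_cup 0.28 [ 0.4785 -0.0178 -0.0049]
top vial_a_center 0.57 [ 0.4735 -0.0962  0.1357]
top vial_a_center 0.23 [ 0.5085 -0.4291  0.0982]
```

View pics/y2.png

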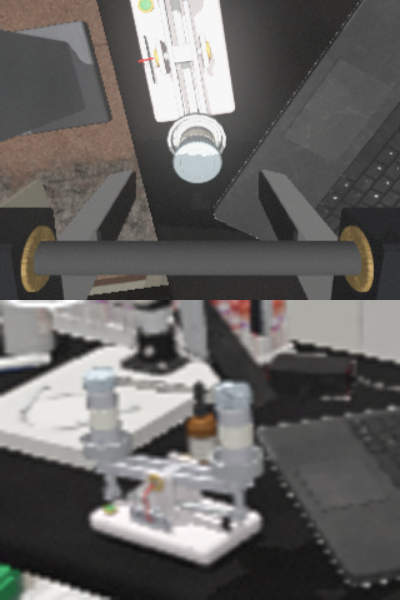

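Beam settled left side down (left cup z≈0.075, right ≈0.092; composite shows the left cup lower, at (107,440), than the right at (238,455) relative to level). The left vial is the heavier one. I'll fetch it.

Call:
carry_out --commands '[[0.3,[15,-2.4,0],[0,0,0]],[0.3,[35,-5.5,0],[0,0,0]],[0.3,[40,-6,0],[0,0,0]],[0.3,[38,-6,0],[0,0,0]],[0.3,[22,-3.5,0],[0,0,0]],[0.3,[7.5,-1,0],[0,0,0]],[0.3,[0,0,20],[0,0,0]],[0.3,[0,0,35],[0,0,0]],[0.3,[0,0,20],[0,0,0]],[0.3,[0,0,9],[0,0,0]]]'

```text
time_s: 24.72
ee_pos: [0.4771, 0.0603, 0.1265]
eef_rot: [-3.14, 0.0, 1.396]
force: [-1.3, 0.2, 0.0]
grip_width: 0.066
grip_force: 0.0
```

Call:
carry_out --commands '[[0.3,[0,0,0],[0,0,0]],[0.5,[0,0,0],[0,0,0]],[0.55,[0,0,0],[0,0,0]],[0.6,[0,0,0],[0,0,0]],[0.8,[0,0,0],[0,0,0]],[0.8,[0,0,0],[0,0,0]],[0.8,[0,0,0],[0,0,0]]]'

```text
time_s: 25.6
ee_pos: [0.4776, 0.0605, 0.1274]
eef_rot: [3.141, -0.0, 1.397]
force: [-0.1, -0.2, 0.7]
grip_width: 0.0321
grip_force: 20.0
```

Call:
carry_out --commands '[[0.8,[0,0,-2],[0,0,0]],[0.8,[0,0,-2],[0,0,0]],[0.8,[0,0,-2],[0,0,0]],[0.8,[0,0,-2],[0,0,0]],[0.8,[0,0,-2],[0,0,0]],[0.8,[0,0,-2],[0,0,0]],[0.8,[0,0,-2],[0,0,0]],[0.8,[0,0,-2],[0,0,0]],[0.8,[0,0,-2],[0,0,0]],[0.8,[0,0,-4],[0,0,0]]]'

```text
time_s: 26.85
ee_pos: [0.4774, 0.0605, 0.1494]
eef_rot: [-3.141, 0.0, 1.397]
force: [0.4, 0.0, -0.4]
grip_width: 0.032
grip_force: 20.0
```

Call:
carry_out --commands '[[0.8,[0,0,-10],[0,0,0]],[0.8,[0,0,-25],[0,0,0]],[0.8,[0,0,-35],[0,0,0]],[0.8,[0,0,-30],[0,0,0]],[0.8,[0,0,-10],[0,0,0]],[0.8,[0,0,0],[0,0,0]]]'

```text
time_s: 27.6
ee_pos: [0.4775, 0.0605, 0.2593]
eef_rot: [3.141, -0.0, 1.397]
force: [0.2, -1.0, -0.8]
grip_width: 0.0317
grip_force: 20.0
```

```bash
python3 - <<'E'
from h import *
o=ctrl.get_obs();p=np.array(o['ee_pos']);print(p,o['force'],o['time_s'],o['grip_width'])
for cam in('scene','top'):
  c=snap(cam)
  for n in ['left_cup','right_cup','vial_a_center']:
    for d in ctrl.place_of(n,cam): print(cam,n,round(d['score'],2),np.round(d['at'],4))
E
```

```text
[0.47750923 0.06052581 0.25927486] [ 0.22341479 -1.02304685 -0.78888115] 27.6 0.031675007642280074
scene left_cup 0.51 [0.6199 0.0631 0.0022]
scene left_cup 0.49 [0.4776 0.0618 0.0944]
scene left_cup 0.25 [0.4788 0.0653 0.2493]
scene right_cup 0.46 [ 0.4751 -0.0996  0.0754]
scene right_cup 0.25 [0.4798 0.0653 0.2473]
scene vial_a_center 0.61 [ 0.4733 -0.0966  0.1159]
scene vial_a_center 0.41 [ 0.511  -0.4282  0.116 ]
top left_cup 0.69 [0.477  0.0611 0.0927]
top right_cup 0.4 [ 0.477  -0.0934  0.0764]
top right_cup 0.35 [ 4.894e-01 -6.115e-01 -6.000e-04]
top vial_a_center 0.5 [ 0.4762 -0.0967  0.1216]
```

Call:
carry_out --commands '[[0.8,[-20,4,0],[0,0,0]],[0.8,[-36,8,0],[0,0,0]],[0.8,[-40,8.5,0],[0,0,0]],[0.8,[-40,8.5,0],[0,0,0]],[0.8,[-40,8.5,0],[0,0,0]],[0.8,[-40,8.5,0],[0,0,0]],[0.8,[-40,8.5,0],[0,0,0]],[0.8,[-40,8.5,0],[0,0,0]],[0.8,[-40,8.5,0],[0,0,0]],[0.8,[-40,8.5,0],[0,0,0]]]'

```text
time_s: 29.25
ee_pos: [0.4911, -0.325, 0.2591]
eef_rot: [-3.141, -0.0, 1.397]
force: [0.6, 0.6, -1.8]
grip_width: 0.0322
grip_force: 20.0
```

Call:
carry_out --commands '[[0.8,[-40,8.5,0],[0,0,0]],[0.8,[-40,8.5,0],[0,0,0]],[0.8,[-40,8.5,0],[0,0,0]],[0.8,[-34,7,15],[0,0,0]],[0.8,[-16,4,25],[0,0,0]],[0.8,[0,0,15],[0,0,0]],[0.8,[0,0,0],[0,0,0]],[0.8,[0,0,0],[0,0,0]]]'

```text
time_s: 30.25
ee_pos: [0.4982, -0.4969, 0.2058]
eef_rot: [3.14, 0.001, 1.398]
force: [-0.3, 0.6, -0.3]
grip_width: 0.0316
grip_force: 20.0
```

```bash
python3 - <<'E'
from h import *
o=ctrl.get_obs();p=np.array(o['ee_pos']);print(p,o['eef_rot'],o['force'],o['moment'],o['time_s'],o['grip_width'])
for cam in('wrist','scene','top'):
  c=snap(cam,'s1'+cam)
  for n in ['clamp_seat','clamp_lips','vial_a_center','shaker','petri_dish']:
    for d in ctrl.place_of(n,cam)[:2]: print(cam,n,round(d['score'],2),np.round(d['at'],4),proj(c,d['at']).round())
  if cam=='wrist':
    import pickle;pickle.dump((c,o),open('s1.pkl','wb'))
    for n in('shaker','clamp_lips','vial_a'):
      for d in ctrl.outline_of(n,cam):
        m=d['region'];ys,xs=np.nonzero(m);print(n,d['score'],m.sum(),xs.min(),xs.max(),ys.min(),ys.max())
    print('foot',proj(c,p-[0,0,.049]),'lips',proj(c,[.5095,-.4285,.115]))
E
```

```text
[ 0.4982163  -0.49690343  0.20584187] [3.14014994e+00 1.02196382e-03 1.39753307e+00] [-0.27280155  0.56511645 -0.30374208] [-0.03371928 -0.06678617 -0.02879618] 30.25 0.03155504022974231
wrist clamp_seat 0.93 [ 0.5069 -0.4288  0.0939] [[255. 119.]]
wrist clamp_lips 0.56 [ 0.51   -0.4268  0.1153] [[257. 116.]]
wrist shaker 0.92 [ 0.5078 -0.4316  0.0015] [[256. 121.]]
wrist petri_dish 0.85 [ 0.4874 -0.6085  0.0013] [[263. 245.]]
shaker 0.57 7509 202 307 70 167
clamp_lips 0.64 1458 233 277 98 143
clamp_lips 0.55 3421 231 284 181 263
vial_a 0.96 1556 87 146 102 133
vial_a 0.91 1226 134 181 153 190
vial_a 0.9 3403 231 284 181 261
vial_a 0.66 1907 8 83 121 152
foot [[257.73626476 202.74297026]] lips [[257.01123821 117.7667607 ]]
scene clamp_seat 0.73 [ 0.5075 -0.43    0.0948] [[316. 201.]]
scene clamp_lips 0.81 [ 0.5087 -0.433   0.1141] [[318. 194.]]
scene vial_a_center 0.52 [ 0.5005 -0.496   0.1925] [[341. 174.]]
scene vial_a_center 0.47 [ 0.4727 -0.0922  0.1161] [[209. 173.]]
scene shaker 0.73 [ 0.475  -0.0937  0.1178] [[210. 172.]]
scene shaker 0.63 [ 5.052e-01 -4.286e-01  4.000e-04] [[314. 230.]]
scene petri_dish 0.84 [ 0.487  -0.6153  0.0027] [[377. 252.]]
top clamp_seat 0.6 [ 0.5106 -0.4253  0.0972] [[323. 168.]]
top clamp_lips 0.63 [ 0.5081 -0.4258  0.1154] [[324. 168.]]
top vial_a_center 0.72 [ 0.4766 -0.0963  0.1225] [[210. 178.]]
top vial_a_center 0.69 [0.4783 0.0596 0.0927] [[158. 178.]]
top shaker 0.94 [ 0.5104 -0.4289 -0.0016] [[319. 173.]]
top petri_dish 0.41 [ 0.4843 -0.6111  0.0041] [[376. 181.]]
```

```bash
python3 - <<'E'
from h import *
import pickle
c,o=pickle.load(open('s1.pkl','rb'));g=cv2.cvtColor(c['img'],cv2.COLOR_BGR2GRAY)
for y in range(92,150,2): print(y,' '.join('%3d'%g[y,x] for x in range(224,290,2)))
f=g.astype(np.float32)
for r in(18,24,28):
  best=[]
  for cy in np.arange(112,128,.5):
    for cx in np.arange(248,264,.5):
      P=cv2.getRectSubPix(f,(2*r+1,2*r+1),(cx,cy));yy,xx=np.mgrid[-r:r+1,-r:r+1];m=(xx**2+yy**2<=r*r)
      a=P[m];b=P[::-1,::-1][m];best.append((np.corrcoef(a,b)[0,1],cx,cy))
  print(r,sorted(best)[-3:])
for zz in(.055,.094,.1,.115): print(zz,proj(c,[.5085,-.429,zz]))
E
```

```text
92 229 231 232 237 238 238 239 218  79 102 111 110 107 110 111 109 111 112 110 112 110 111 109  88 185 241 241 240 240 239 240 240 241
94 236 237 237 238 237 236 129  84 109 110 111 111 112 109 108 103 107 107 108 109 109 108 109 108  97 106 228 240 240 239 240 240 241
96 237 237 236 237 237 130  99 110 108 110 111 106 100  98  95  94  96  96  99 223 129 109 112 109 109 107  90 227 240 239 240 240 239
98 238 238 237 235 165  96 112 112 114 106  98  96  98  97  96  99  96  97 111 172 244 229 110 108 108 110 107  94 239 240 240 240 240
100 238 239 239 216  85 110 109 110 107  96  98  97 164 241 244 246 247 244 172 187 190 197 246 219 111 108 107  99 150 239 240 240 241
102 239 241 227  83 111 109 110  98  94  94 116 240 247 247 247 247 247 244 187 187 192 193 189 225  99 111 112 109  97 158 240 241 241
104 239 239 140 104 109 112 187 122  96 195 247 247 247 247 247 247 247 247 201 189 190 189 188 115  96  99 108 109 106  88 239 240 240
106 239 236  80 110 104 120 247 184 163 238 247 247 247 247 247 247 247 247 247 215 193 186 195 170 103  98 102 110 108  99 173 240 240
108 238 171  99 
[... 2938 characters left out ...]
92839527), np.float64(255.0), np.float64(120.0)), (np.float64(0.9641580832603208), np.float64(255.5), np.float64(120.0))]
24 [(np.float64(0.901801408391337), np.float64(255.0), np.float64(119.5)), (np.float64(0.91648532682697), np.float64(255.5), np.float64(120.0)), (np.float64(0.9227892754555391), np.float64(255.0), np.float64(120.0))]
28 [(np.float64(0.9132712858122845), np.float64(255.5), np.float64(120.0)), (np.float64(0.9138091589889042), np.float64(255.0), np.float64(119.5)), (np.float64(0.9209991904680507), np.float64(255.0), np.float64(120.0))]
0.055 [[256.24290905 118.4696915 ]]
0.094 [[256.11976131 118.4922714 ]]
0.1 [[256.09783125 118.49629241]]
0.115 [[256.03875277 118.50712482]]
```

```bash
python3 - <<'E'
from h import *
import pickle
c,o=pickle.load(open('s1.pkl','rb'));g=cv2.cvtColor(c['img'],cv2.COLOR_BGR2GRAY);p=np.array(o['ee_pos'])
t=np.linspace(0,2*np.pi,90)
for dz in(.052,.046):
  q=proj(c,np.c_[p[0]+.018*np.cos(t),p[1]+.018*np.sin(t),np.full(90,p[2]-dz)]);print(dz,q.min(0),q.max(0))
print(g[174:200,257].tolist(),g[174:200,253].tolist(),g[174:200,262].tolist())
for y in(194,198,202,206): print(y,g[y,228:246].tolist(),g[y,270:288].tolist())
E
```

```text
0.052 [236.56298695 181.04678284] [278.89369707 221.66917871]
0.046 [236.05417514 182.62545275] [279.43058975 224.17558625]
[69, 68, 72, 67, 71, 70, 128, 223, 245, 245, 245, 242, 214, 151, 153, 153, 148, 164, 185, 184, 194, 209, 211, 209, 215, 215] [68, 69, 67, 71, 71, 70, 94, 189, 241, 245, 245, 245, 238, 181, 149, 149, 152, 157, 170, 176, 178, 176, 178, 180, 200, 212] [71, 71, 70, 70, 71, 66, 102, 210, 244, 245, 245, 245, 234, 171, 151, 150, 150, 171, 197, 204, 206, 207, 207, 201, 212, 220]
194 [62, 64, 65, 69, 67, 67, 70, 65, 68, 87, 190, 245, 245, 245, 241, 191, 143, 147] [147, 144, 149, 206, 245, 245, 245, 243, 123, 67, 69, 72, 64, 69, 66, 66, 67, 65]
198 [66, 65, 67, 63, 65, 67, 68, 69, 89, 193, 245, 245, 244, 178, 155, 168, 177, 174] [192, 189, 177, 161, 152, 220, 245, 245, 242, 103, 69, 71, 68, 66, 70, 65, 67, 66]
202 [65, 63, 68, 67, 67, 69, 66, 71, 101, 223, 245, 244, 212, 173, 176, 177, 185, 190] [220, 223, 191, 185, 182, 181, 223, 244, 242, 176, 70, 68, 69, 69, 70, 72, 68, 67]
206 [66, 66, 67, 69, 69, 68, 71, 69, 71, 127, 244, 191, 191, 210, 167, 147, 152, 150] [149, 152, 150, 149, 183, 196, 179, 224, 234, 72, 73, 66, 67, 67, 73, 70, 70, 67]
```

Call:
carry_out --commands '[[0.8,[18,-0.6,0],[0,0,0]],[0.8,[28,-1,0],[0,0,0]],[0.8,[15,-0.8,0],[0,0,0]],[0.8,[5.6,0,0],[0,0,0]],[0.8,[0,0,10],[0,0,0]],[0.8,[0,0,14],[0,0,0]],[0.8,[0,0,7],[0,0,0]],[0.8,[0,0,3],[0,0,0]],[0.8,[0,0,0],[0,0,0]]]' --squeeze 45

```text
time_s: 32.42
ee_pos: [0.5068, -0.4315, 0.1702]
eef_rot: [-3.142, -0.0, 1.397]
force: [-0.4, -0.4, -0.5]
grip_width: 0.0319
grip_force: 45.0
```

Call:
carry_out --commands '[[0.8,[0,0,2],[0,0,0]],[0.8,[0,0,2],[0,0,0]],[0.8,[0,0,2],[0,0,0]],[0.8,[0,0,1.5],[0,0,0]],[0.8,[0,0,0],[0,0,0]]]'

```text
time_s: 33.05
ee_pos: [0.5069, -0.4314, 0.1627]
eef_rot: [-3.142, -0.0, 1.397]
force: [0.1, 0.1, -1.0]
grip_width: 0.0313
grip_force: 45.0
```

Call:
carry_out --commands '[[0.8,[0.5,0.3,1.5],[0,0,0]],[0.8,[0,0,1.5],[0,0,0]],[0.8,[0,0,1.5],[0,0,0]],[0.8,[0,0,1],[0,0,0]],[0.8,[0,0,0],[0,0,0]]]'

```text
time_s: 33.67
ee_pos: [0.5073, -0.431, 0.1574]
eef_rot: [3.141, 0.0, 1.397]
force: [-0.7, 0.2, 2.5]
grip_width: 0.0315
grip_force: 45.0
```

Call:
carry_out --commands '[[0.8,[0,0,1],[0,0,0]],[0.8,[0,0,1],[0,0,0]],[0.8,[0,0,1],[0,0,0]],[0.8,[0,0,0],[0,0,0]]]'

```text
time_s: 34.17
ee_pos: [0.5073, -0.431, 0.1544]
eef_rot: [3.141, 0.0, 1.397]
force: [0.4, 0.5, 3.1]
grip_width: 0.0314
grip_force: 45.0
```

Call:
carry_out --commands '[[0.8,[0,0,1],[0,0,0]],[0.8,[0,0,1],[0,0,0]],[0.8,[0,0,1],[0,0,0]],[0.8,[0,0,0],[0,0,0]]]'

```text
time_s: 34.67
ee_pos: [0.5071, -0.4309, 0.1509]
eef_rot: [-3.141, -0.0, 1.397]
force: [-0.6, 0.0, 1.2]
grip_width: 0.0312
grip_force: 45.0
```

Call:
carry_out --commands '[[0.8,[0,0,1],[0,0,0]],[0.8,[0,0,1],[0,0,0]],[0.8,[0,0,0],[0,0,0]]]'

```text
time_s: 35.05
ee_pos: [0.5072, -0.431, 0.1494]
eef_rot: [-3.142, 0.0, 1.397]
force: [-1.0, -0.2, 3.3]
grip_width: 0.0316
grip_force: 45.0
```

Call:
carry_out --commands '[[0.8,[0,0,1],[0,0,0]],[0.8,[0,0,1],[0,0,0]],[0.8,[0,0,0],[0,0,0]]]'

```text
time_s: 35.42
ee_pos: [0.5073, -0.431, 0.1475]
eef_rot: [3.141, 0.0, 1.397]
force: [-1.6, 1.3, 4.7]
grip_width: 0.0313
grip_force: 45.0
```

Call:
carry_out --commands '[[0.8,[0,0,1],[0,0,0]],[0.8,[0,0,1],[0,0,0]],[0.8,[0,0,0],[0,0,0]]]'

```text
time_s: 35.8
ee_pos: [0.5073, -0.431, 0.1457]
eef_rot: [3.141, 0.0, 1.397]
force: [-2.7, 0.1, 5.6]
grip_width: 0.0314
grip_force: 45.0
```

Call:
carry_out --commands '[[0.8,[0,0,1],[0,0,0]],[0.8,[0,0,1],[0,0,0]],[0.8,[0,0,0],[0,0,0]]]'

```text
time_s: 36.17
ee_pos: [0.5073, -0.4311, 0.1437]
eef_rot: [3.141, 0.0, 1.397]
force: [-1.8, 0.6, 8.2]
grip_width: 0.0315
grip_force: 45.0
```

Call:
carry_out --commands '[[0.8,[0,-0.6,1],[0,0,0]],[0.8,[0,0,0],[0,0,0]]]'

```text
time_s: 36.42
ee_pos: [0.5071, -0.431, 0.1431]
eef_rot: [3.14, 0.001, 1.397]
force: [-0.7, 1.3, 7.6]
grip_width: 0.0314
grip_force: 45.0
```

Call:
carry_out --commands '[[0.8,[0,0,1],[0,0,0]],[0.8,[0,0,0],[0,0,0]]]'

```text
time_s: 36.67
ee_pos: [0.5071, -0.4311, 0.1422]
eef_rot: [3.14, 0.001, 1.397]
force: [-0.5, 0.9, 9.4]
grip_width: 0.0314
grip_force: 45.0
```

Call:
carry_out --commands '[[0.8,[0,0,1],[0,0,0]],[0.8,[0,0,0],[0,0,0]]]'

```text
time_s: 36.92
ee_pos: [0.5071, -0.4311, 0.1414]
eef_rot: [3.14, 0.001, 1.397]
force: [-0.9, 0.3, 9.8]
grip_width: 0.0312
grip_force: 45.0
```

Call:
carry_out --commands '[[0.8,[0,0,1],[0,0,0]],[0.8,[0,0,0],[0,0,0]]]'

```text
time_s: 37.17
ee_pos: [0.5071, -0.4311, 0.1405]
eef_rot: [3.14, 0.001, 1.397]
force: [-1.0, 0.8, 10.4]
grip_width: 0.0312
grip_force: 45.0
```

Call:
carry_out --commands '[[0.8,[0,0,1],[0,0,0]],[0.8,[0,0,0],[0,0,0]]]'

```text
time_s: 37.42
ee_pos: [0.5072, -0.4312, 0.1398]
eef_rot: [3.14, 0.001, 1.397]
force: [-1.2, 1.2, 11.0]
grip_width: 0.0313
grip_force: 45.0
```

Call:
carry_out --commands '[[0.8,[0,0,1],[0,0,0]],[0.8,[0,0,0],[0,0,0]]]'

```text
time_s: 37.67
ee_pos: [0.5072, -0.4313, 0.139]
eef_rot: [3.139, 0.001, 1.397]
force: [-2.4, 1.5, 14.2]
grip_width: 0.0316
grip_force: 45.0
```

Call:
carry_out --commands '[[0.8,[0,0,1],[0,0,0]],[0.8,[0,0,0],[0,0,0]]]'

```text
time_s: 37.92
ee_pos: [0.5072, -0.4313, 0.1382]
eef_rot: [3.139, 0.002, 1.397]
force: [-2.7, 0.8, 14.7]
grip_width: 0.0318
grip_force: 45.0
```

Past the expected snap force. I'll back off gently and see at what height the force vanishes: home gives TCP z≈0.1465, not home ≈0.1515.

Call:
carry_out --commands '[[0.8,[0,0,-2],[0,0,0]],[0.8,[0,0,-2],[0,0,0]],[0.8,[0,0,-2],[0,0,0]],[0.8,[0,0,0],[0,0,0]]]'

```text
time_s: 38.42
ee_pos: [0.5071, -0.4311, 0.1433]
eef_rot: [3.14, 0.001, 1.397]
force: [-0.1, 0.4, 8.4]
grip_width: 0.0314
grip_force: 45.0
```

Call:
carry_out --commands '[[0.8,[0,0,-1.5],[0,0,0]],[0.8,[0,0,-1.5],[0,0,0]],[0.8,[0,0,0],[0,0,0]]]'

```text
time_s: 38.8
ee_pos: [0.507, -0.4309, 0.1455]
eef_rot: [3.141, 0.0, 1.397]
force: [2.4, -0.1, 3.7]
grip_width: 0.0315
grip_force: 45.0
```

Call:
carry_out --commands '[[0.8,[0,0,-1],[0,0,0]],[0.8,[0,0,-1],[0,0,0]],[0.8,[0,0,0],[0,0,0]]]'

```text
time_s: 39.17
ee_pos: [0.5068, -0.4308, 0.1472]
eef_rot: [3.141, -0.0, 1.397]
force: [5.4, -1.4, 0.6]
grip_width: 0.0317
grip_force: 45.0
```

Call:
carry_out --commands '[[0.8,[0,0,-1],[0,0,0]],[0.8,[0,0,0],[0,0,0]]]'

```text
time_s: 39.42
ee_pos: [0.5068, -0.4307, 0.1477]
eef_rot: [-3.141, -0.001, 1.397]
force: [5.7, -2.3, -3.0]
grip_width: 0.0316
grip_force: 45.0
```

Pulling force at z=0.1477 means the hooks hold the foot: it's snapped. I'll relax the side load and pull, then release.

Call:
carry_out --commands '[[0.8,[-0.3,0.7,0.7],[0,0,0]],[0.8,[0,0,0],[0,0,0]]]' --squeeze 10

```text
time_s: 39.67
ee_pos: [0.507, -0.4311, 0.1473]
eef_rot: [-3.14, -0.001, 1.397]
force: [0.4, 0.6, 0.1]
grip_width: 0.0319
grip_force: 10.0
```

Call:
carry_out --commands '[[0.62,[0,0,0],[0,0,0]],[0.55,[0,0,0],[0,0,0]],[0.4,[0,0,0],[0,0,0]],[0.3,[0,0,0],[0,0,0]],[0.3,[0,0,0],[0,0,0]],[0.3,[0,0,-20],[0,0,0]],[0.3,[0,0,-40],[0,0,0]],[0.3,[0,0,-40],[0,0,0]],[0.3,[-30,0,0],[0,0,0]],[0.3,[-40,0,0],[0,0,0]]]'

```text
time_s: 40.92
ee_pos: [0.4955, -0.5005, 0.2486]
eef_rot: [3.141, 0.001, 1.398]
force: [0.2, -0.6, -0.0]
grip_width: 0.0661
grip_force: 0.0
```

```bash
python3 - <<'E'
from h import *
o=ctrl.get_obs();p=np.array(o['ee_pos']);print(p,o['force'],o['time_s'],o['grip_width'])
for cam in('wrist','scene','top'):
  c=snap(cam,'e1'+cam)
  for n in ['vial_a_center','vial_a','clamp_seat','right_cup','specimen_jar','petri_dish']:
    for d in ctrl.place_of(n,cam)[:3]: print(cam,n,round(d['score'],2),np.round(d['at'],4))
E
```

```text
[ 0.49549537 -0.50051328  0.248629  ] [ 0.15520512 -0.63037077 -0.0152276 ] 40.925 0.06607530402215343
wrist vial_a 0.73 [ 0.3799 -0.4741 -0.0007]
wrist vial_a 0.69 [ 0.3547 -0.3987 -0.0039]
wrist vial_a 0.67 [ 0.2631 -0.4029 -0.001 ]
wrist specimen_jar 0.7 [ 0.6234 -0.5068  0.0015]
wrist specimen_jar 0.65 [ 0.5074 -0.4273  0.092 ]
wrist petri_dish 0.65 [ 0.4892 -0.6094  0.0016]
scene vial_a_center 0.65 [ 0.4725 -0.0921  0.1175]
scene vial_a 0.86 [ 0.266  -0.4011 -0.0036]
scene vial_a 0.76 [ 0.4727 -0.0993  0.0779]
scene vial_a 0.73 [ 0.3457 -0.4003 -0.0014]
scene clamp_seat 0.68 [ 0.5084 -0.431   0.095 ]
scene clamp_seat 0.27 [ 0.4713 -0.1017  0.0748]
scene right_cup 0.39 [ 0.4777 -0.0973  0.0768]
scene specimen_jar 0.9 [ 0.6251 -0.505   0.0021]
scene specimen_jar 0.2 [ 0.5118 -0.4327  0.0945]
scene petri_dish 0.81 [ 0.4844 -0.6136  0.0028]
top vial_a_center 0.73 [ 0.4742 -0.0967  0.1206]
top vial_a 0.5 [ 0.475  -0.101   0.0756]
top vial_a 0.41 [ 0.5075 -0.4257  0.0978]
top clamp_seat 0.58 [ 0.5076 -0.4236  0.0957]
top right_cup 0.37 [ 0.4741 -0.0967  0.0761]
top specimen_jar 0.83 [ 0.6288 -0.5027  0.0016]
top specimen_jar 0.28 [ 0.4728 -0.0958  0.1219]
```

```bash
python3 - <<'E'
from h import *
c=snap('scene');g=c['img'].astype(int)
for z in(.173,.178,.158,.094): print(z,proj(c,[.5076,-.4305,z]))
t=np.linspace(0,6.28,60)
for xy,z in(((.5076,-.4305),.173),((.5076,-.4305),.178),((.4743,-.0985),.154)):
  q=proj(c,np.c_[xy[0]+.0162*np.cos(t),xy[1]+.0162*np.sin(t),np.full(60,z)]);print(xy,z,q.min(0),q.max(0))
u=proj(c,[.5076,-.4305,.173])[0].round().astype(int);v=proj(c,[.4743,-.0985,.154])[0].round().astype(int)
for w in(u,v):
  print(w)
  for y in range(w[1]-10,w[1]+12): print(y,' '.join('%3d,%3d'%(g[y,x,0],g[y,x,2]) for x in range(w[0]-9,w[0]+10,2)))
w=snap('wrist')
for n in('vial_a',):
  for d in ctrl.outline_of(n,'wrist'):
    ys,xs=np.nonzero(d['region']);print(d['score'],xs.min(),xs.max(),ys.min(),ys.max())
for z in(.173,.178): 
  q=proj(w,np.c_[.5076+.0162*np.cos(t),-.4305+.0162*np.sin(t),np.full(60,z)]);print(z,q.min(0),q.max(0))
E
```

```text
0.173 [[317.98451865 174.69922451]]
0.178 [[318.07480687 172.98447712]]
0.158 [[317.71580408 179.80263228]]
0.094 [[316.60434665 200.91135185]]
(0.5076, -0.4305) 0.173 [311.82553349 172.13773759] [324.16537427 177.326175  ]
(0.5076, -0.4305) 0.178 [311.90340671 170.43944436] [324.26822275 175.59473484]
(0.4743, -0.0985) 0.154 [204.41919796 159.49888171] [215.38219678 163.83342488]
[318 175]
165 238,210 239,228 227,216 229,218 235,224 247,238 250,241 139,132  47, 46  32, 34
166 239,214 234,222 230,219 230,218 234,223 249,240 243,235  92, 86  56, 55  37, 38
167 240,217 231,219 231,220 228,216 237,226 249,241 243,234  85, 79  42, 41  34, 36
168 242,223 237,227 227,215 228,216 232,221 250,241 235,226  55, 52  48, 48  56, 58
169 243,227 239,229 229,218 228,217 230,219 248,239 230,221  43, 43  75, 76 107,112
170 244,230 235,224 236,226 228,217 236,225 249,240 201,193  42, 41  67, 70  79, 82
171 242,231 232,221 239,230 231,220 238,228 246,237 138,132  44, 44  38, 39  40, 39
172 237,225 231,220 236,226 223,212 200,185 209,198 128,118  58, 57  38, 40  38, 37
173 239,228 227,216 204,189 232,21
[... 2505 characters left out ...]
20  33,101 126,124 150,145 146,139 148,143 158,153 113,108  85, 87  92, 95
169  34, 94  28, 87 108,110 157,151 163,157 155,150 149,142 114,109  97, 97  82, 84
170  37, 92  48, 92 121,120 152,146 156,150 154,149 147,141 114,110  87, 87  85, 86
171  75,103 104,122 100,108 154,147 154,147 155,150 147,141 116,112  75, 75  91, 91
172 131,138 133,139 102,114 158,153 153,147 154,149 149,144 124,127  67, 67  93, 92
173 152,159 141,149 119,130 177,178 158,155 157,154 157,159 132,140  44, 45  87, 87
0.94 40 101 118 146
0.89 150 190 148 180
0.67 240 275 97 133
0.55 110 158 102 128
0.173 [239.41770754  96.45698552] [276.73355513 135.00448627]
0.178 [239.05288717  96.00452968] [277.11855849 135.32834743]
```

The cap's top edge is at row 172, matching a fully home vial (172.1; not home would be 170.4). The lighter vial stands in the right cup.

```bash
python3 -c "
from station import ctrl
print(ctrl.hand_in())"
```

```text
the job is handed in; nothing more can be done
None
```

The heavier vial (the one on the left cup, which dropped) is snapped home in the shaker clamp, the lighter one stands upright in the right cup, and the job was handed in at about 41 s. My highest press reading on the shaker was about 15 N, above the 7 to 11 N the snap needs but under the 25 N limit.

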